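# Wedge the rocking vise board tight

### The job

The board that carries the vise has a stub for its front right foot, so it sags onto that corner and rocks. Take the tall wooden wedge (not the thin shim) and push it, thin end first and lying flat on the desk, under the front edge of the board beside the stub foot until it jams tight, so that the board stands level and its back left foot bears firmly on the desk instead of hanging in the air. Leave the wedge jammed there; do not jack the board up past level, do not shove the vise across the desk, and leave everything else where it lies.

Things in the scene. Friction and masses are not known exactly. Their poses are not given: they have to be found in the camera images.
- vise_board: Plywood board, 220 deep (x) x 300 wide (y) x 18 mm, with a dark steel vise on it; 3 kg, loose on four rubber feet. Origin: under its middle at the level of the good feet's bottoms (desk height when level; underside 16, top 34 mm above it). x runs from the front edge (x = -110 mm, towards the robot) to the back, y left, z up. Starts leaning 0.057 rad, front right corner low. Friction about 0.6 everywhere.
- foot_front_right: The stub foot, only 8 mm high, 30 mm across, at board x = -85, y = -125 mm. Origin: middle of its top, on the board's underside. It rests on the desk at the start and is lifted clear when the board is level.
- foot_back_left: Good rubber foot, 16 mm high, 30 mm across, at board x = +85, y = +125 mm. Origin: middle of its top, on the board's underside. It hangs 8 mm above the desk at the start and stands on it when the board is level. The two other good feet are at board (-85, +125) and (+85, -125) mm.
- gap (a point): Point on the lower front edge of the board, 80 mm right of its middle (board x = -110, y = -80, z = 16 mm), clear of the stub foot: where the wedge goes in, along the board's x. 8 mm above the desk at the start, 16 mm when level.
- lever_end (a point): End of the vise's clamp lever, a steel arm with a black grip that slants up to the left (board x = 0, y = 128, z = 135 mm; grip 19 mm thick). The vise itself stands at board x = -55 to +55, y = -125 to +60 mm, up to 90 mm high. Not to be handled.
- wedge: The tall wooden wedge: 140 long, 40 wide, 3 mm thick at the thin end, 26 mm at the heel, 60 g, flat on the desk. Origin: middle of its underside; x runs to the thin end (x = +70 mm), z up. Under the board it meets the edge 30 mm in, lifts it against a steady push of 6 to 10 N (up to 18 N if the hand also presses it on the desk), and jams about 78 mm in (62 mm left out): the push then climbs by 5 N within 3 mm.
- wedge_tip (a point): The middle of the thin end's lower edge (wedge x = +70 mm, z = 0).
- wedge_heel (a point): The middle of the wedge's heel face (wedge x = -70 mm), 13 mm above its underside.
- thin_shim: A thin shim of the same wood, shorter and narrower (110 x 28 mm) and only 8 mm thick at its heel, too thin for the job. Bystander. Origin: middle of its underside, x towards the thin end.
- ring_dish: White ceramic ring dish, 104 mm across, with a cone post 55 mm high. Bystander. Origin: middle of its underside.
- onyx_egg: Banded onyx egg, 69 mm high and 52 mm across, standing on its flat-ground end. Bystander. Origin: middle of its underside.
- polish_jar: Amber glass jar with a metal cap, 64 mm across, 70 mm high. Bystander. Origin: middle of its underside.
- brush: Hand brush, 170 mm long, lying on the desk. Bystander. Origin: middle of its underside.
- screwdriver: Screwdriver with a black handle, 190 mm long, lying on the desk. Bystander. Origin: middle of its underside.
- try_square: Steel try square, stock 75 mm, blade 110 mm, lying flat. Bystander. Origin: near its middle, at desk height.
Mind the look-alikes: they are no part of the job. Of the things that look like the wedge, take the one that is farthest from the robot's base at the start.

How it is judged:
On the way, in this order (a step that is already met when the one before it is completed fails the run):
1. the wedge lies flat on the desk with its thin end under the front edge of the board, in its right half, the board still sagging (y of wedge_tip in the frame of vise_board between -0.15 and 0 m and y of wedge_heel in the frame of vise_board between -0.17 and 0.03 m and x of wedge_heel in the frame of vise_board below -0.12 m and angle between wedge's own z axis and vertical below 0.1 rad and height (world z) of wedge below 0.006 m and x of wedge_tip in the frame of vise_board above -0.105 m and angle between vise_board's own z axis and vertical above 0.03 rad), for 0.05 s.
2. the wedge is pushed in until it is tight: it bears on the board, the board is level and the back left foot stands on the desk (y of wedge_tip in the frame of vise_board between -0.15 and 0 m and y of wedge_heel in the frame of vise_board between -0.17 and 0.03 m and x of wedge_heel in the frame of vise_board below -0.12 m and angle between wedge's own z axis and vertical below 0.1 rad and height (world z) of wedge below 0.006 m and x of wedge_tip in the frame of vise_board above -0.075 m and contact force between wedge and vise_board above 2 N and contact force between foot_back_left and anything else above 0.7 N and angle between vise_board's own z axis and vertical below 0.014 rad), for 0.2 s.
At the end, for the whole second after the job is handed in: Wedge flat on the desk, its thin end at least 35 mm under the front edge in the board's right half, heel out in front, bearing over 2 N on the board; back left foot bearing over 0.7 N on the desk; board level within 0.014 rad; wedge and board at rest, let go (all of step 2 and linear speed of each of wedge, vise_board below 0.01 m/s); the robot touches nothing.
It fails at once if the vise board is shoved more than 30 mm across the desk (distance of vise_board from where it was at the start of the episode above 0.03 m).
It fails at once if the board is jacked or tipped far over (angle between vise_board's own z axis and vertical above 0.1 rad).
It fails at once if a bystander is moved more than 25 mm (distance of any of thin_shim, ring_dish, onyx_egg, polish_jar, brush, screwdriver, try_square from where it was at the start of the episode above 0.025 m).
It also fails if it takes over 58 s, if anything falls off the work surface, if the arm or the gripper's body presses on something with over 40 N, if the wrist force passes 120 N, or if a joint passes its speed limit or range.

### The arm

A 6-joint arm with a two-finger parallel gripper is mounted at the origin on the work surface. World frame = base frame: x ahead of the robot, y to its left, z up, the work surface at z = 0. Lengths are in m, angles in rad, forces in N, time in s.
With the tool pointing down it reaches from about 0.375 to 0.75 m from the base axis. Payload 9 kg.
Tool frame: the origin (TCP) lies midway between the tips of the shut fingers; the grasp point (between the pads) lies 19 mm behind it (arm.tcp_to_grasp is the z of the grasp point in the tool frame, in m); z points along the fingers, y is the direction in which the jaws open and shut (so a half turn about z gives the same grasp; the last joint's range is limited). The gripper opens to 85 mm and grips with 20 to 120 N. Pads are 22 mm wide; open, the fingers measure 114 mm over their backs; the gripper's body (76 mm by 85 mm) begins 54 mm behind the grasp point. The pads swing forward as they close: fully open they stand 13 mm farther back than shut.
Start: joints at [0.997, 0.104, 0.097, 1.564, 0, 1.353], TCP at [0.209, 0.562, 0.231] pointing down, gripper open.
Joint ranges: [-2.99, 2.99], [-0.84, 1.86], [-1.1, 1.16], [-1.84, 2.11], [-1.51, 1.56], [-3.14, 3.14]. Speed limits (rad/s): [2.22, 2.22, 2.57, 3.14, 3.14, 3.14].

### API

Orientations are given as a rotation vector (axis times angle).
In Python, from cell import sensors, imaging, workorder, arm gives the robot as it stands.
- The arm moves only by the tool servo_tool, never from a script. Its argument "deltas" is a list of rows, each a list of 5 numbers: the opening, from 0 (shut) to 1 (fully open), then the shift along the tool's x, y, z in mm, then the turn about the tool's z in rad. A call has 1 to 10 rows; each row is the pose to reach, as a shift and turn from the pose commanded when the call began, along the tool's axes at that moment; what a row does not reach only later rows make up. A row lasts 1/12 s, in which the tool goes at most 41.7 mm and 7.16 degrees, less where a joint would pass 70% of its speed; a pose out of reach is approached as far as the arm can. A call with a gripper value outside its range is refused whole. The fingers move at their own pace and stop on an object; "squeeze" is the grip in N (left out, the last holds). Time passes only in rows, so rows that repeat a pose let the fingers close. It gives the time, the measured TCP pose, the force and the opening at its end, in the units of the state.
- sensors.read_state(): the state, without advancing time (a new reading comes with each control period).
- imaging.capture(name): name is "scene" or "top" or "wrist"; returns (picture, depth): 420x560x3 uint8, red, green, blue; 420x560 float32, m along the optical axis (not along the pixel's ray), 0 where there is no reading.
- imaging.camera_model(name): a dict with "intrinsics" (3x3 intrinsics, pixels), "D" ([k1, k2, p1, p2, k3] as OpenCV has them; the pictures are not rectified), "T" (4x4, takes a point from camera to world coordinates). Camera axes: x right, y down, z forward; pixel columns grow to the right and rows downward; lengths in m; the calibration is good to about 2 mm. A picture is of the moment at which its call begins: read the wrist's pose just before it. camera_model takes no time and is no camera call; for the wrist camera it gives the pose at the moment of the call.
- workorder.job_done(): hands the job in, once; it reports no verdict.
The state is a dict: "clock": time; "joints": joint angles; "joint_vel": joint speeds; "joint_efforts": joint torques, N m; "position": TCP position; "tool_rot": TCP orientation; "force": force on the tool from outside, world axes, zero at the start; "wrist_torque": the same for the moment, N m; "gripper_width": finger opening in m.
Only numpy, scipy, OpenCV 4.12 (cv2) and the standard library are available. Lean on these libraries where they do the work, as an engineer would, in place of code of your own. Each camera call takes 0.05 s, during which the arm holds its last target.

## Working session

There is one attempt and no reset: what is moved stays moved. The work goes in short steps, Python scripts to look and compute and a tool call to move; the robot and the scene stay as the last step left them, time stands still between calls to the robot, and variables do not carry over. Pictures are saved under pics/ and viewed, and the job is handed in when it is done.

Besides the shell and the picture viewer there is one more tool, called after "Request:" as a command line: name --pt "numbers of a row" for each row, then --argument value for the rest. servo_tool: Moves the arm, as the interface text tells. Its arguments: {"type":"object","properties":{"deltas":{"type":"array","items":{"type":"array","items":{"type":"number"}}},"squeeze":{"type":"number"}},"required":["deltas"]}

```bash
ls; mkdir -p pics
python3 - <<'E'
from cell import sensors, imaging, workorder, arm
import cv2
s=sensors.read_state(); print(s)
print([x for x in dir(arm) if x[0]!='_'])
import numpy as np
for n in ("scene","top"):
    p,d=imaging.capture(n); cv2.imwrite(f"pics/{n}0.png",p[:,:,::-1]); np.savez(f"{n}0.npz",p=p,d=d,**{k:np.array(v) for k,v in imaging.camera_model(n).items()})
    m=imaging.camera_model(n); print(n,m)
E
```

```text
pics
{'clock': 0.0, 'joints': array([ 9.97295503e-01,  1.04708838e-01,  9.64441698e-02,  1.56396078e+00,
       -1.47265176e-06,  1.35307195e+00]), 'joint_vel': array([ 0.00025678,  0.00166964, -0.00017983, -0.00038357,  0.00013587,
        0.00177375]), 'joint_efforts': array([-1.24210386e-03, -5.56932807e+01,  5.03645647e+01,  1.69044756e-02,
       -3.56632381e-04, -2.61728900e-06]), 'position': array([0.20879089, 0.56210604, 0.23050297]), 'tool_rot': array([-5.55812249e-01, -3.09147558e+00,  2.07199474e-03]), 'force': array([-0.09534114,  1.51770627,  0.27687551]), 'wrist_torque': array([ 0.03722598, -0.04368478, -0.14395048]), 'gripper_width': 0.08549887925022667}
['Unreachable', 'tcp_to_grasp']
scene {'intrinsics': array([[427.48711989,   0.        , 278.29638641],
       [  0.        , 427.48711989, 206.3718397 ],
       [  0.        ,   0.        ,   1.        ]]), 'D': array([-0.04376321,  0.        ,  0.        ,  0.        ,  0.        ]), 'T': array([[-0.47197905,  0.53191867, -0.70306351,  1.3514397 ],
       [ 0.88158424,  0.27869226, -0.38097223,  0.45390499],
       [-0.00670788, -0.79962063, -0.60046803,  0.80681396],
       [ 0.        ,  0.        ,  0.        ,  1.        ]])}
top {'intrinsics': array([[492.30853568,   0.        , 281.39415346],
       [  0.        , 492.30853568, 218.27821629],
       [  0.        ,   0.        ,   1.        ]]), 'D': array([-0.08466151,  0.        ,  0.        ,  0.        ,  0.        ]), 'T': array([[-0.02220762, -0.97984215,  0.19853509,  0.28332609],
       [-0.99947273,  0.02646425,  0.01881218, -0.00830593],
       [-0.02368705, -0.19801263, -0.97991322,  1.48074744],
       [ 0.        ,  0.        ,  0.        ,  1.        ]])}
```

View pics/scene0.png

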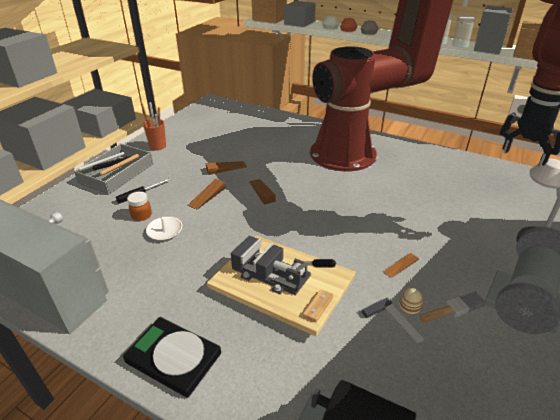

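View pics/top0.png

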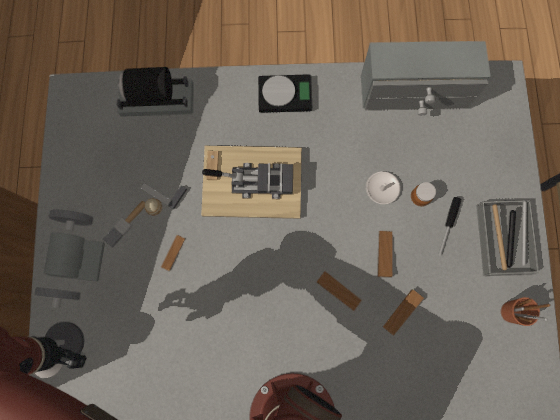

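```bash
cat > h.py <<'E'
import numpy as np, cv2
def load(f):
    z=np.load(f); return z['p'],z['d'],z['intrinsics'],z['D'],z['T']
def grab(n,tag):
    from cell import imaging
    m=imaging.camera_model(n); p,d=imaging.capture(n)
    np.savez(f"{tag}.npz",p=p,d=d,**{k:np.array(v) for k,v in m.items()}); cv2.imwrite(f"pics/{tag}.png",p[:,:,::-1])
    return load(f"{tag}.npz")
def ray(K,D,T,uv):
    q=cv2.undistortPoints(np.array(uv,float).reshape(-1,1,2),K,D).reshape(-1,2)
    r=np.c_[q,np.ones(len(q))]@T[:3,:3].T
    return T[:3,3],r
def onplane(K,D,T,uv,z):
    c,r=ray(K,D,T,uv); return c+r*((z-c[2])/r[:,2])[:,None]
def cloud(d,K,D,T):
    v,u=np.mgrid[:d.shape[0],:d.shape[1]]
    c,r=ray(K,D,T,np.c_[u.ravel(),v.ravel()])
    return (c+r*d.ravel()[:,None]).reshape(*d.shape,3)
def proj(K,D,T,P):
    Ti=np.linalg.inv(T); rv=cv2.Rodrigues(Ti[:3,:3])[0]
    return cv2.projectPoints(np.array(P,float).reshape(-1,1,3),rv,Ti[:3,3],K,D)[0].reshape(-1,2)
E
python3 - <<'E'
from h import *
p,d,K,D,T=load('top0.npz')
hsv=cv2.cvtColor(p,cv2.COLOR_RGB2HSV)
m=cv2.inRange(hsv,(5,110,50),(16,255,200))
m[:60]=0
m=cv2.morphologyEx(m,cv2.MORPH_CLOSE,np.ones((3,3)))
cs,_=cv2.findContours(m,cv2.RETR_EXTERNAL,cv2.CHAIN_APPROX_NONE)
C=cloud(d,K,D,T)
for c in cs:
    if cv2.contourArea(c)<100: continue
    w=onplane(K,D,T,c.reshape(-1,2),0.01)
    r=cv2.minAreaRect((w[:,:2]*1000).astype(np.float32))
    mm=np.zeros_like(m); cv2.drawContours(mm,[c],-1,255,-1)
    z=C[...,2][mm>0]
    print(c.reshape(-1,2).mean(0).round(),np.round(r[0]),np.round(r[1]),round(r[2]),'dist',round(np.hypot(*r[0])),'z',np.percentile(z,[5,50,95]).round(4))
big=cv2.resize(p[130:340,140:460],None,fx=2.5,fy=2.5,interpolation=cv2.INTER_CUBIC)
cv2.imwrite('pics/topzoom.png',big[:,:,::-1])
p,d,K,D,T=load('scene0.npz')
cv2.imwrite('pics/scenezoom.png',cv2.resize(p[140:340,170:430],None,fx=3,fy=3,interpolation=cv2.INTER_CUBIC)[:,:,::-1])
E
```

```text
[286. 401.] [59. 24.] [196. 126.] 89 dist 64 z [0.0081 0.0173 0.3674]
[ 40. 399.] [ 69. 740.] [146. 276.] 1 dist 744 z [0.6798 0.6987 0.7099]
[524. 312.] [ 280. -696.] [138.  84.] 71 dist 750 z [0.0129 0.0775 0.1421]
[403. 311.] [ 292. -330.] [ 42. 143.] 47 dist 441 z [0.0016 0.0138 0.025 ]
[338. 291.] [ 359. -145.] [136.  39.] 51 dist 387 z [0.0024 0.014  0.0259]
[173. 253.] [484. 352.] [ 26. 106.] 64 dist 598 z [-0.002   0.004   0.0108]
[385. 254.] [ 466. -287.] [ 39. 136.] 86 dist 547 z [0.0016 0.0138 0.0259]
[555. 263.] [ 419. -817.] [ 55. 485.] 89 dist 918 z [-0.761  -0.7503 -0.7392]
[419. 198.] [ 634. -405.] [63. 48.] 45 dist 753 z [0.011  0.0371 0.0482]
[545. 115.] [ 886. -857.] [422. 129.] 0 dist 1233 z [-0.762  -0.7505 -0.7389]
[102. 157.] [635. 383.] [1245. 1002.] 87 dist 742 z [-0.7599 -0.7439 -0.3449]
```

View pics/topzoom.png

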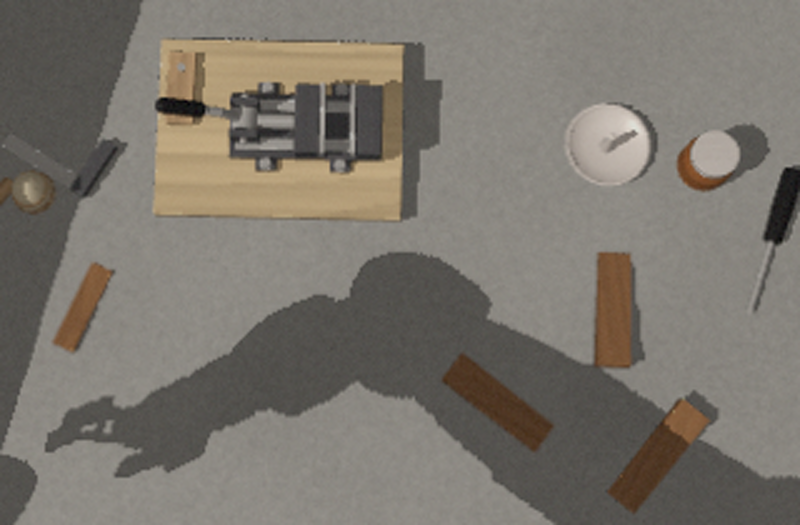

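View pics/scenezoom.png

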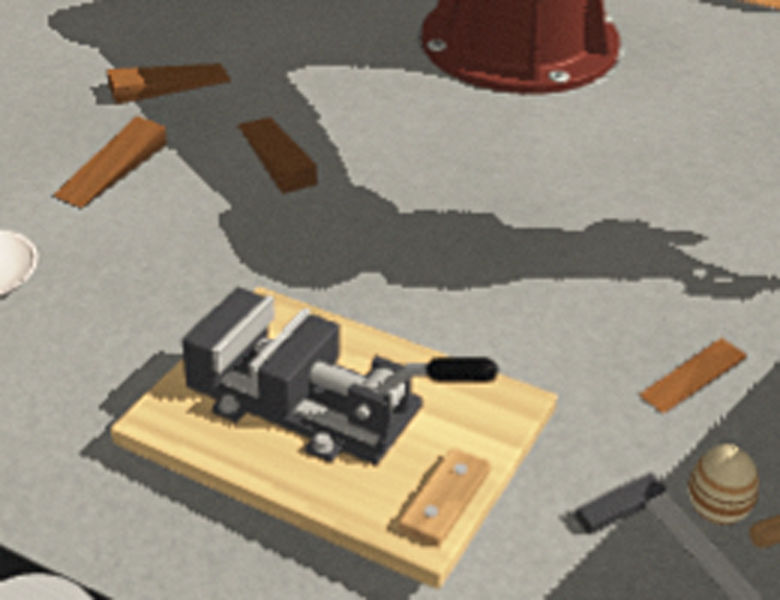

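Run:
```python
from h import *
for n in('top0','scene0'):
    p,d,K,D,T=load(n+'.npz')
    hsv=cv2.cvtColor(p,cv2.COLOR_RGB2HSV)
    C=cloud(d,K,D,T)
    # board mask: pale wood
    box=(np.abs(C[...,0]-.62)<.2)&(np.abs(C[...,1]-.1)<.25)
    mb=(cv2.inRange(hsv,(14,60,120),(28,255,255))>0)&box
    P=C[mb]; 
    A=np.c_[P[:,:2],np.ones(len(P))]
    k=np.abs(P[:,2]-.03)<.02
    for _ in range(4):
        co=np.linalg.lstsq(A[k],P[k,2],rcond=None)[0]; k=np.abs(A@co-P[:,2])<.004
    print(n,'plane',co.round(4),'n',k.sum(),'tilt',np.hypot(co[0],co[1]).round(4))
    Q=P[k,:2]*1000
    r=cv2.minAreaRect(Q.astype(np.float32)); print('board',np.round(r,1) if 0 else r); print(np.round(cv2.boxPoints(r)))
    # wedge
    box=(np.abs(C[...,0]-.466)<.09)&(np.abs(C[...,1]+.287)<.04)
    mw=(cv2.inRange(hsv,(3,90,40),(18,255,255))>0)&box
    P=C[mw]; r=cv2.minAreaRect((P[:,:2]*1000).astype(np.float32)); print('wedge',r,len(P)); print(np.round(cv2.boxPoints(r)))
    A=np.c_[P[:,:2],np.ones(len(P))]; print(np.linalg.lstsq(A,P[:,2],rcond=None)[0].round(3), P[:,2].min(),P[:,2].max())
```

```text
top0 plane [ 0.0466  0.0294 -0.0028] n 3448 tilt 0.0551
board ((696.1555786132812, 108.1641845703125), (299.6971435546875, 221.73155212402344), 87.56936645507812)
[[579. -37.]
 [801. -46.]
 [813. 253.]
 [592. 263.]]
wedge ((465.93707275390625, -286.9925842285156), (46.42243957519531, 139.52694702148438), 87.630126953125) 603
[[ 395. -307.]
 [ 535. -313.]
 [ 537. -267.]
 [ 397. -261.]]
[-0.158  0.029  0.095] -0.002714940683231859 0.029765253077295384
scene0 plane [ 0.0468  0.0289 -0.0033] n 4422 tilt 0.055
board ((696.5392456054688, 107.96293640136719), (302.40850830078125, 224.5452880859375), 87.83405303955078)
[[579. -39.]
 [803. -47.]
 [814. 255.]
 [590. 263.]]
wedge ((466.778076171875, -295.0848388671875), (57.887840270996094, 142.629150390625), 83.98656463623047) 458
[[ 393. -316.]
 [ 535. -331.]
 [ 541. -274.]
 [ 399. -259.]]
[-0.148 -0.087  0.056] -0.002145901044345866 0.029003119914499553
```

```bash
cat >> h.py <<'E'
from scipy.spatial.transform import Rotation as Ro
def go(xyz,yaw=None):
    """shift in tool axes (mm) from the present pose to xyz; turn so that tool y is at heading yaw (mod pi)"""
    from cell import sensors
    s=sensors.read_state(); R=Ro.from_rotvec(s['tool_rot']).as_matrix()
    dl=R.T@(np.array(xyz)-s['position'])*1000
    out=[dl.round(1)]
    h=np.arctan2(R[1,1],R[0,1])
    if yaw is not None:
        t=-(yaw-h)  # tool z down: turn about z is reversed
        t=(t+np.pi/2)%np.pi-np.pi/2; out.append(round(t,3))
    print('pos',s['position'].round(4),'yheading',round(h,3),'j6',s['joints'][5].round(3),'F',s['force'].round(2),'t',s['clock'],'w',round(s['gripper_width'],4),'tilt',(R[:,2]).round(3)); print('delta',out)
    return s
E
python3 - <<'E'
from h import *
from cell import arm; print(arm.tcp_to_grasp)
go([.48,.10,.231],1.53)
go([.40,-.287,.20],1.53)
E
```

```text
-0.0187
pos [0.2088 0.5622 0.2306] yheading 1.215 j6 1.353 F [ 0.09  0.14 -0.46] t 0.1 w 0.0857 tilt [-0.001 -0.001 -1.   ]
delta [array([-4.152e+02, -3.387e+02, -1.000e-01]), np.float64(-0.315)]
pos [0.2088 0.5622 0.2306] yheading 1.215 j6 1.353 F [ 0.09  0.14 -0.46] t 0.1 w 0.0857 tilt [-0.001 -0.001 -1.   ]
delta [array([-475. , -729.3,   31.4]), np.float64(-0.315)]
```

Request:
servo_tool --pt "1 -415 -339 0 -0.315" --pt "1 -415 -339 0 -0.315" --pt "1 -415 -339 0 -0.315" --pt "1 -415 -339 0 -0.315" --pt "1 -415 -339 0 -0.315" --pt "1 -415 -339 0 -0.315" --pt "1 -415 -339 0 -0.315" --pt "1 -415 -339 0 -0.315" --pt "1 -415 -339 0 -0.315" --pt "1 -415 -339 0 -0.315"

```text
clock: 0.93
position: [0.418, 0.2048, 0.2312]
tool_rot: [0.064, 3.141, 0.0]
force: [0.6, 0.5, -0.3]
gripper_width: 0.0853
```

Run:
```python
from h import *
go([.43,-.287,.22],1.53)
```

```text
pos [0.418  0.2048 0.2312] yheading 1.53 j6 0.214 F [ 0.64  0.48 -0.33] t 0.9333 w 0.0853 tilt [ 0.  0. -1.]
delta [array([ -32. , -490.9,   11.1]), np.float64(0.0)]
```

Request:
servo_tool --pt "1 -32 -491 11 0" --pt "1 -32 -491 11 0" --pt "1 -32 -491 11 0" --pt "1 -32 -491 11 0" --pt "1 -32 -491 11 0" --pt "1 -32 -491 11 0" --pt "1 -32 -491 11 0" --pt "1 -32 -491 11 0" --pt "1 -32 -491 11 0" --pt "1 -32 -491 11 0"

```text
clock: 1.77
position: [0.4271, -0.2119, 0.2218]
tool_rot: [0.065, 3.141, 0.0]
force: [0.7, 0.2, -0.1]
gripper_width: 0.0861
```

Run:
```python
from h import *
go([.43,-.287,.22],1.53)
```

```text
pos [ 0.4271 -0.2119  0.2218] yheading 1.53 j6 -0.695 F [ 0.72  0.2  -0.11] t 1.7667 w 0.0861 tilt [ 0.  0. -1.]
delta [array([ -6. , -74.9,   1.8]), np.float64(-0.0)]
```

Request:
servo_tool --pt "1 -6 -75 2 0" --pt "1 -6 -75 2 0" --pt "1 -6 -75 2 0" --pt "1 -6 -75 2 0" --pt "1 -6 -75 2 0"

```text
clock: 2.18
position: [0.4303, -0.2845, 0.2196]
tool_rot: [-0.065, -3.14, -0.002]
force: [0.4, -0.5, -0.7]
gripper_width: 0.0853
```

Run:
```python
from h import *
go([.41,-.287,.1],1.53)
p,d,K,D,T=grab('wrist','w1')
print(T.round(3))
hsv=cv2.cvtColor(p,cv2.COLOR_RGB2HSV)
m=cv2.inRange(hsv,(3,90,40),(18,255,255))
cs,_=cv2.findContours(m,cv2.RETR_EXTERNAL,cv2.CHAIN_APPROX_NONE)
for c in cs:
    if cv2.contourArea(c)<500: continue
    q=cv2.approxPolyDP(c,5,True).reshape(-1,2); print(q.tolist(),onplane(K,D,T,q,0).round(4)[:,:2].tolist(),onplane(K,D,T,q,0.026).round(4)[:,:2].tolist())
```

```text
pos [ 0.4303 -0.2845  0.2196] yheading 1.53 j6 -0.797 F [ 0.39 -0.47 -0.71] t 2.1833 w 0.0853 tilt [-0.001  0.001 -1.   ]
delta [array([ 20.1,  -3.5, 119.6]), np.float64(-0.0)]
[[ 0.042  0.949  0.312  0.349]
 [ 0.999 -0.04  -0.013 -0.282]
 [ 0.001  0.312 -0.95   0.363]
 [ 0.     0.     0.     1.   ]]
[[185, 322], [172, 352], [195, 357], [206, 375], [215, 338], [204, 325]] [[0.6119, -0.4186], [0.6578, -0.4424], [0.6667, -0.4133], [0.697, -0.4026], [0.6373, -0.3836], [0.6171, -0.3952]] [[0.5931, -0.4088], [0.6357, -0.4308], [0.6439, -0.4039], [0.6721, -0.394], [0.6167, -0.3763], [0.5979, -0.3871]]
[[497, 292], [487, 345], [500, 348], [506, 339], [519, 338], [543, 348], [547, 339], [559, 338], [538, 344], [508, 337], [496, 346], [507, 297], [538, 298], [517, 300], [521, 305], [559, 304], [559, 291]] [[0.5871, -0.0317], [0.6671, -0.0315], [0.6734, -0.0127], [0.6593, -0.0071], [0.6591, 0.0106], [0.6785, 0.0483], [0.664, 0.0506], [0.6639, 0.0675], [0.6712, 0.0396], [0.6563, -0.0049], [0.6696, -0.0188], [0.5951, -0.0175], [0.5993, 0.0239], [0.6003, -0.0035], [0.6081, 0.0032], [0.6103, 0.054
[... 229 characters left out ...]
, -0.0364], [0.5814, 0.002], [0.5823, -0.0235], [0.5895, -0.0172], [0.5916, 0.0304], [0.5737, 0.0262]]
[[267, 142], [262, 262], [295, 264], [305, 146]] [[0.3948, -0.303], [0.5324, -0.3169], [0.5366, -0.2787], [0.4006, -0.2637]] [[0.3916, -0.3014], [0.5193, -0.3144], [0.5232, -0.2789], [0.3969, -0.265]]
[[381, 36], [355, 70], [466, 158], [491, 125]] [[0.2977, -0.1877], [0.3279, -0.2125], [0.4196, -0.0919], [0.3856, -0.0688]] [[0.3014, -0.1945], [0.3295, -0.2175], [0.4146, -0.1055], [0.383, -0.0841]]
[[278, 0], [222, 0], [165, 78], [205, 104]] [[0.2628, -0.2852], [0.2603, -0.3376], [0.3269, -0.4006], [0.3539, -0.3633]] [[0.269, -0.2849], [0.2667, -0.3336], [0.3285, -0.3921], [0.3536, -0.3575]]
```

View pics/w1.png

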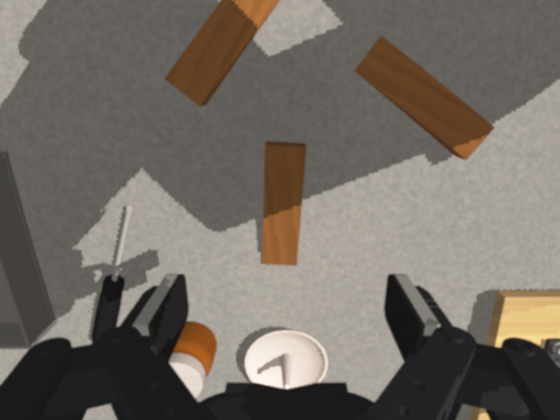

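Run:
```python
from h import *
go([.42,-.286,.05],1.47)
```

```text
pos [ 0.4306 -0.284   0.2199] yheading 1.531 j6 -0.797 F [0.86 0.03 0.18] t 2.2333 w 0.0855 tilt [-0.     0.001 -1.   ]
delta [array([ 10.5,  -2.5, 169.9]), np.float64(0.061)]
```

Request:
servo_tool --pt "1 10 -1 40 0.06" --pt "1 10 -1 80 0.06" --pt "1 10 -1 120 0.06" --pt "1 10 -1 155 0.06" --pt "1 10 -1 170 0.06" --pt "1 10 -1 170 0.06"

```text
clock: 2.73
position: [0.4188, -0.2819, 0.046]
tool_rot: [-0.155, -3.133, -0.007]
force: [-1.1, 0.8, -0.5]
gripper_width: 0.0851
```

Run:
```python
from h import *
go([.42,-.286,.003],1.47)
p,d,K,D,T=grab('wrist','w2')
hsv=cv2.cvtColor(p,cv2.COLOR_RGB2HSV)
m=cv2.inRange(hsv,(3,90,40),(18,255,255))
cs,_=cv2.findContours(m,cv2.RETR_EXTERNAL,cv2.CHAIN_APPROX_NONE)
for c in cs:
    if cv2.contourArea(c)<1500: continue
    q=cv2.approxPolyDP(c,6,True).reshape(-1,2); print(q.tolist(),onplane(K,D,T,q,0).round(4)[:,:2].tolist(),onplane(K,D,T,q,0.026).round(4)[:,:2].tolist())
```

```text
pos [ 0.4188 -0.2819  0.046 ] yheading 1.472 j6 -0.753 F [-1.11  0.81 -0.5 ] t 2.7333 w 0.0851 tilt [-0.004  0.005 -1.   ]
delta [array([-1.7, -4.1, 43. ]), np.float64(0.002)]
[[312, 202], [245, 203], [239, 217], [252, 383], [310, 384]] [[0.3974, -0.2651], [0.3941, -0.3032], [0.4022, -0.3079], [0.5248, -0.3166], [0.5298, -0.2764]] [[0.3893, -0.2665], [0.3865, -0.2994], [0.3934, -0.3033], [0.4992, -0.3109], [0.5036, -0.2762]]
[[447, 0], [403, 64], [559, 189], [559, 70], [464, 0]] [[0.2999, -0.1902], [0.3282, -0.2127], [0.404, -0.1197], [0.3374, -0.1282], [0.3004, -0.1815]] [[0.3052, -0.2018], [0.3297, -0.2213], [0.395, -0.141], [0.3376, -0.1483], [0.3057, -0.1944]]
[[209, 0], [92, 0], [31, 103], [104, 151], [126, 145]] [[0.2892, -0.3071], [0.2819, -0.3652], [0.3264, -0.4111], [0.3564, -0.377], [0.3545, -0.3639]] [[0.296, -0.3027], [0.2897, -0.3528], [0.3281, -0.3924], [0.354, -0.363], [0.3524, -0.3516]]
```

View pics/w2.png

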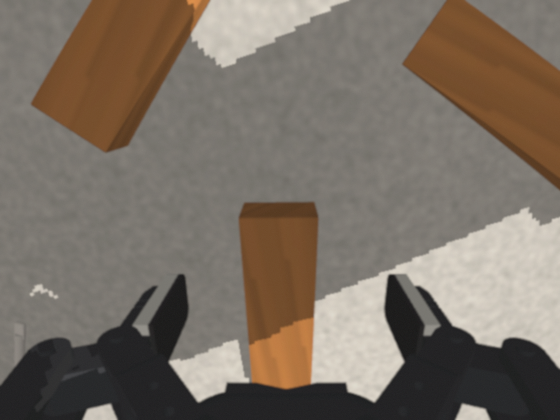

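Request:
servo_tool --pt "1 0 -2 20 0" --pt "1 0 -2 35 0" --pt "1 0 -2 42 0" --pt "1 0 -2 42 0" --pt "1 0 -2 42 0"

```text
clock: 3.2
position: [0.421, -0.2878, 0.0095]
tool_rot: [0.157, 3.137, -0.002]
force: [-0.3, 0.5, 0.4]
gripper_width: 0.0853
```

Run:
```python
from h import *
go([.42,-.286,.003],1.47)
```

```text
pos [ 0.421  -0.2878  0.0095] yheading 1.471 j6 -0.756 F [-0.31  0.47  0.36] t 3.2 w 0.0853 tilt [ 0.001 -0.001 -1.   ]
delta [array([1.2, 1.7, 6.5]), np.float64(0.001)]
```

Request:
servo_tool --pt "1 0 0 5 0" --pt "1 0 0 5 0" --pt "0.3 0 0 5 0" --pt "0.3 0 0 5 0" --pt "0.3 0 0 5 0" --pt "0.3 0 0 5 0" --pt "0.3 0 0 5 0" --pt "0.3 0 0 5 0" --pt "0.3 0 0 5 0" --pt "0.3 0 0 5 0" --squeeze 50

```text
clock: 4.03
position: [0.4206, -0.2878, 0.0034]
tool_rot: [0.158, 3.137, -0.001]
force: [0.4, -0.0, 5.3]
gripper_width: 0.0392
```

Run:
```python
from h import *
go([.42,-.286,.003],1.47)
grab('wrist','w3')
```

```text
pos [ 0.4206 -0.2878  0.0034] yheading 1.47 j6 -0.756 F [ 0.42 -0.01  5.3 ] t 4.0333 w 0.0392 tilt [ 0.001 -0.    -1.   ]
delta [array([0.8, 1.7, 0.4]), np.float64(-0.0)]
```

View pics/w3.png

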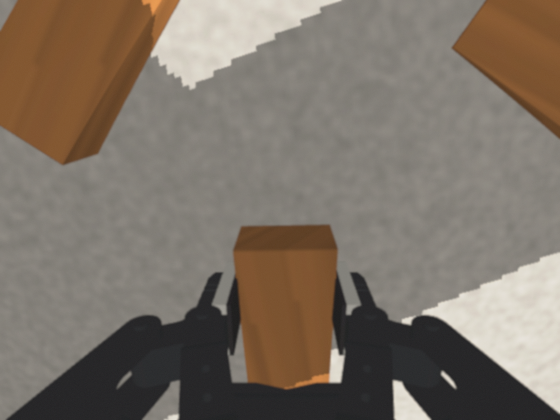

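Request:
servo_tool --pt "0.3 0 0 -10 0" --pt "0.3 0 0 -30 0" --pt "0.3 0 0 -55 0" --pt "0.3 0 0 -70 0" --pt "0.3 0 0 -70 0" --pt "0.3 0 0 -70 0"

```text
clock: 4.58
position: [0.4207, -0.288, 0.0739]
tool_rot: [0.158, 3.136, -0.002]
force: [0.6, 0.1, -0.3]
gripper_width: 0.039
```

Run:
```python
from h import *
go([.445,.039,.07],1.529)
```

```text
pos [ 0.4207 -0.288   0.0739] yheading 1.47 j6 -0.756 F [ 0.56  0.07 -0.33] t 4.5833 w 0.039 tilt [ 0.001 -0.001 -1.   ]
delta [array([  8.8, 327.7,   3.5]), np.float64(-0.059)]
```

Request:
servo_tool --pt "0.3 3 33 0 -0.01" --pt "0.3 4 66 0 -0.02" --pt "0.3 5 99 0 -0.03" --pt "0.3 6 132 0 -0.04" --pt "0.3 7 166 0 -0.059" --pt "0.3 8 200 0 -0.059" --pt "0.3 9 236 0 -0.059" --pt "0.3 9 272 0 -0.059" --pt "0.3 9 305 0 -0.059" --pt "0.3 9 328 0 -0.059"

```text
clock: 5.42
position: [0.4432, 0.0425, 0.0717]
tool_rot: [-0.064, -3.139, -0.001]
force: [0.2, 0.0, -0.9]
gripper_width: 0.0389
```

Request:
servo_tool --pt "0.3 0 0 0 0" --pt "0.3 0 0 0 0"

```text
clock: 5.58
position: [0.4435, 0.0409, 0.0718]
tool_rot: [-0.061, -3.139, -0.0]
force: [-0.1, -0.0, -1.5]
gripper_width: 0.039
```

Run:
```python
from h import *
go([.445,.039,.01],1.529)
for n in('wrist','scene','top'): grab(n,n[0]+'4')
```

```text
pos [0.4435 0.0409 0.0718] yheading 1.532 j6 -0.164 F [-0.12 -0.02 -1.5 ] t 5.5833 w 0.039 tilt [-0.002  0.    -1.   ]
delta [array([-1.8, -1.8, 61.8]), np.float64(0.003)]
```

View pics/w4.png

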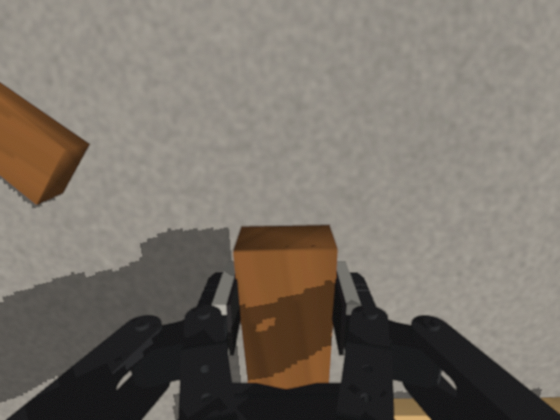

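View pics/s4.png

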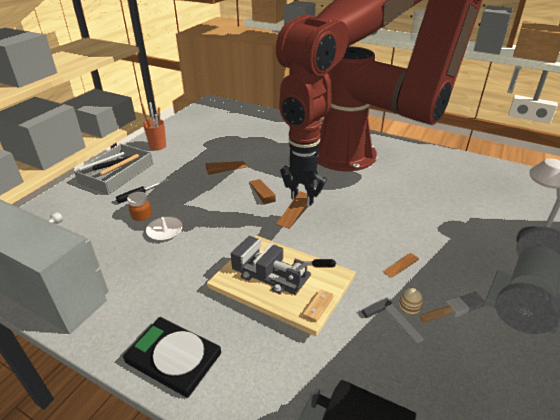

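Request:
servo_tool --pt "0.3 0 0 25 0" --pt "0.3 0 0 50 0" --pt "0.3 0 0 60 0" --pt "0.3 0 0 64 0" --pt "0.3 0 0 67 0" --pt "0.3 0 0 67 0" --pt "0.3 0 0 67 0"

```text
clock: 6.32
position: [0.4452, 0.0394, 0.0071]
tool_rot: [0.066, 3.139, -0.0]
force: [1.2, 0.0, -1.1]
gripper_width: 0.0387
```

Run:
```python
from h import *
go([.445,.039,.003],1.529)
p,d,K,D,T=grab('top','t5'); grab('scene','s5')
cv2.imwrite('pics/t5z.png',cv2.resize(p[130:300,180:340],None,fx=3.5,fy=3.5,interpolation=cv2.INTER_CUBIC)[:,:,::-1])
p,d,K,D,T=load('s5.npz')
cv2.imwrite('pics/s5z.png',cv2.resize(p[140:320,190:400],None,fx=3.3,fy=3.3,interpolation=cv2.INTER_CUBIC)[:,:,::-1])
```

```text
pos [0.4452 0.0394 0.0071] yheading 1.529 j6 -0.164 F [ 1.25  0.02 -1.13] t 6.3167 w 0.0387 tilt [ 0.001 -0.    -1.   ]
delta [array([ 0.2, -0.4,  4.1]), np.float64(-0.0)]
```

View pics/t5z.png

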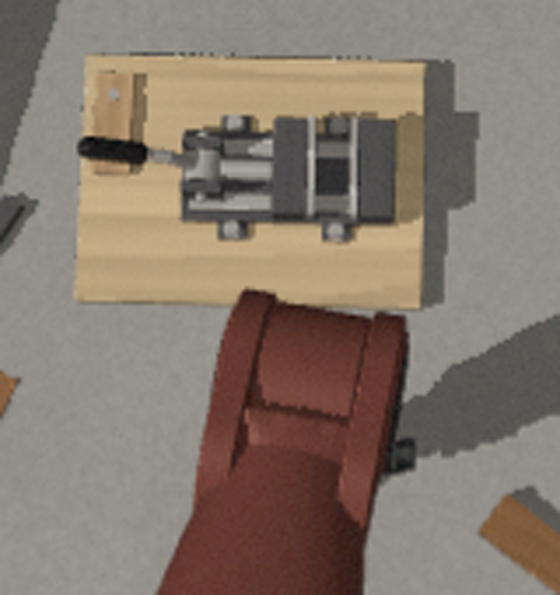

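View pics/s5z.png

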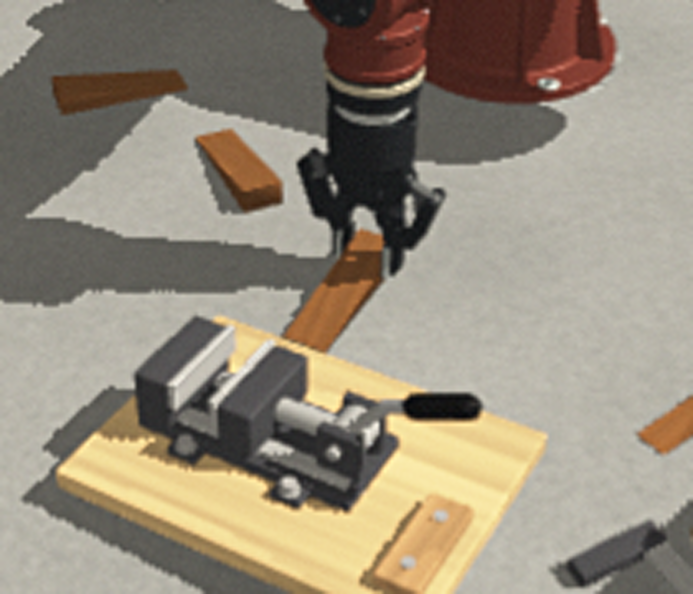

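Request:
servo_tool --pt "0.3 0 0 2 0" --pt "0.3 0 0 3 0" --pt "0.3 0 0 4 0" --pt "0.3 0 0 4 0" --pt "0.3 0 0 4 0"

```text
clock: 6.83
position: [0.4448, 0.0397, 0.0034]
tool_rot: [0.065, 3.14, -0.0]
force: [-6.6, -0.3, 13.2]
gripper_width: 0.0387
```

Run:
```python
from h import *
go([.445,.039,.003],1.529)
```

```text
pos [0.4448 0.0397 0.0034] yheading 1.529 j6 -0.164 F [-6.64 -0.26 13.2 ] t 6.8333 w 0.0387 tilt [ 0.001 -0.    -1.   ]
delta [array([-0.2, -0.7,  0.4]), np.float64(0.0)]
```

Request:
servo_tool --pt "0.3 0 0 -1 0" --pt "0.3 -5 0 -1 0" --pt "0.3 -10 0 -1 0" --pt "0.3 -15 0 -1 0" --pt "0.3 -20 0 -1 0" --pt "0.3 -25 0 -1 0" --pt "0.3 -30 0 -1 0" --pt "0.3 -30 0 -1 0"

```text
clock: 7.5
position: [0.4758, 0.0383, 0.0034]
tool_rot: [0.066, 3.139, -0.0]
force: [2.6, 0.1, 3.6]
gripper_width: 0.0387
```

Run:
```python
from h import *
go([.508,.0361,.003],1.529)
p,d,K,D,T=grab('wrist','w6'); grab('scene','s6')
p,d,K,D,T=load('s6.npz')
cv2.imwrite('pics/s6z.png',cv2.resize(p[140:320,190:400],None,fx=3.3,fy=3.3,interpolation=cv2.INTER_CUBIC)[:,:,::-1])
```

```text
pos [0.4758 0.0383 0.0034] yheading 1.529 j6 -0.153 F [2.6  0.11 3.64] t 7.5 w 0.0387 tilt [ 0.001 -0.    -1.   ]
delta [array([-32.3,  -0.9,   0.5]), np.float64(-0.0)]
```

View pics/s6z.png

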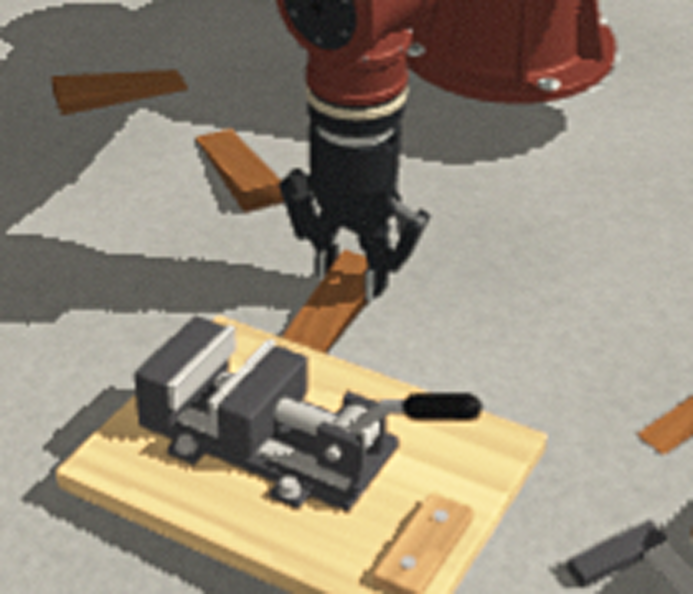

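View pics/w6.png

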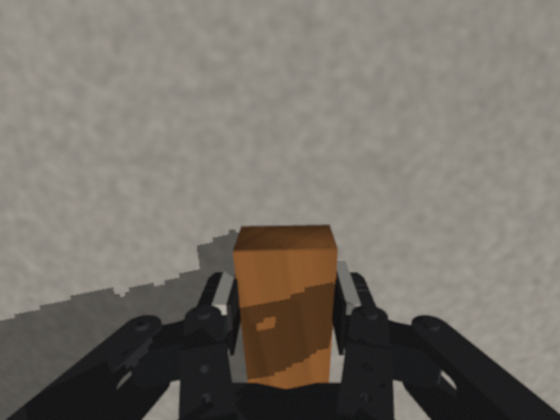

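Request:
servo_tool --pt "0.3 -3 0 0 0" --pt "0.3 -6 0 0 0" --pt "0.3 -9 0 0 0" --pt "0.3 -12 0 0 0" --pt "0.3 -15 0 0 0" --pt "0.3 -15 0 0 0"

```text
clock: 8.1
position: [0.4895, 0.0379, 0.0034]
tool_rot: [0.065, 3.141, 0.0]
force: [-1.2, 0.6, 7.1]
gripper_width: 0.039
```

Request:
servo_tool --pt "0.3 -2 0 0 0" --pt "0.3 -4 0 0 0" --pt "0.3 -6 0 0 0" --pt "0.3 -8 0 0 0" --pt "0.3 -10 0 0 0"

```text
clock: 8.52
position: [0.498, 0.0377, 0.0034]
tool_rot: [-0.065, -3.138, -0.0]
force: [-13.3, 1.2, 16.6]
gripper_width: 0.0388
```

Request:
servo_tool --pt "0.3 -2 0 0 0" --pt "0.3 -4 0 0 0" --pt "0.3 -6 0 0 0" --pt "0.3 -8 0 0 0" --pt "0.3 -10 0 0 0"

```text
clock: 8.93
position: [0.5073, 0.0374, 0.0034]
tool_rot: [-0.065, -3.137, -0.001]
force: [-15.4, 0.3, 19.9]
gripper_width: 0.039
```

```bash
cat > chk.py <<'E'
import sys
from h import *
go([.545,.036,.003],1.529)
t=sys.argv[1]
p,d,K,D,T=grab('scene','s'+t)
cv2.imwrite(f'pics/s{t}z.png',cv2.resize(p[140:320,190:400],None,fx=3.3,fy=3.3,interpolation=cv2.INTER_CUBIC)[:,:,::-1])
hsv=cv2.cvtColor(p,cv2.COLOR_RGB2HSV); C=cloud(d,K,D,T)
box=(np.abs(C[...,0]-.68)<.2)&(np.abs(C[...,1]-.1)<.25)
mb=(cv2.inRange(hsv,(14,60,120),(28,255,255))>0)&box
P=C[mb]; A=np.c_[P[:,:2],np.ones(len(P))]; k=np.abs(P[:,2]-.03)<.02
for _ in range(4):
    co=np.linalg.lstsq(A[k],P[k,2],rcond=None)[0]; k=np.abs(A@co-P[:,2])<.004
r=cv2.minAreaRect((P[k,:2]*1000).astype(np.float32))
print('plane',co.round(4),'tilt',np.hypot(co[0],co[1]).round(4),'board',r)
E
python3 chk.py 7
```

```text
pos [0.5073 0.0374 0.0034] yheading 1.529 j6 -0.142 F [-15.36   0.31  19.88] t 8.9333 w 0.039 tilt [-0.004  0.    -1.   ]
delta [array([-37.8,   0.1,   0.2]), np.float64(0.0)]
plane [0.0368 0.023  0.0043] tilt 0.0434 board ((648.353271484375, 110.30370330810547), (301.34454345703125, 322.0741271972656), 87.58458709716797)
```

View pics/s7z.png

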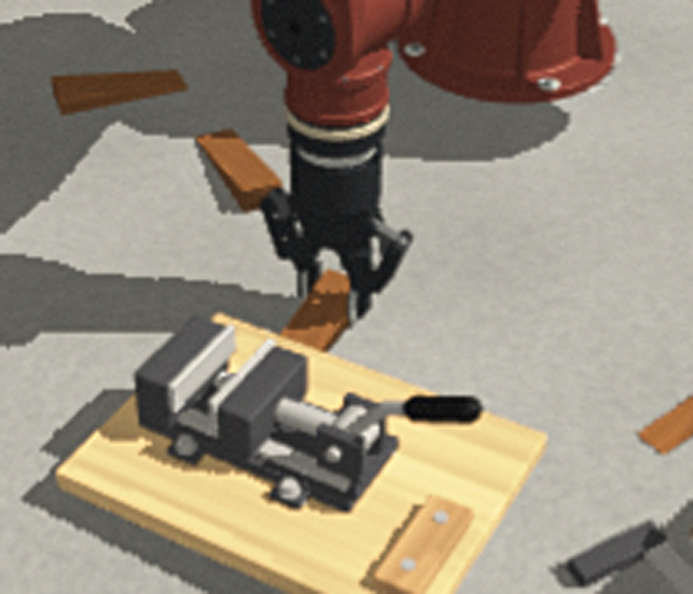

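Request:
servo_tool --pt "0.3 -2 0 -0.7 0" --pt "0.3 -4 0 -0.7 0" --pt "0.3 -6 0 -0.7 0" --pt "0.3 -8 0 -0.7 0" --pt "0.3 -10 0 -0.7 0"

```text
clock: 9.4
position: [0.5173, 0.037, 0.0034]
tool_rot: [-0.065, -3.137, -0.001]
force: [-10.3, 0.3, 11.7]
gripper_width: 0.039
```

Request:
servo_tool --pt "0.3 -2 0 0 0" --pt "0.3 -4 0 0 0" --pt "0.3 -6 0 0 0" --pt "0.3 -8 0 0 0" --pt "0.3 -10 0 0 0"

```text
clock: 9.82
position: [0.5273, 0.0366, 0.0034]
tool_rot: [-0.065, -3.137, -0.001]
force: [-10.3, 0.9, 11.3]
gripper_width: 0.039
```

Request:
servo_tool --pt "0.3 -1.5 0 0 0" --pt "0.3 -3 0 0 0" --pt "0.3 -4.5 0 0 0" --pt "0.3 -6 0 0 0" --pt "0.3 -6 0 0 0"

```text
clock: 10.23
position: [0.5337, 0.0363, 0.0035]
tool_rot: [-0.065, -3.138, -0.001]
force: [-8.0, 2.2, 7.8]
gripper_width: 0.0391
```

```bash
python3 chk.py 8
```

```text
pos [0.5337 0.0363 0.0035] yheading 1.529 j6 -0.135 F [-8.02  2.2   7.8 ] t 10.2333 w 0.0391 tilt [-0.003  0.001 -1.   ]
delta [array([-11.3,   0.2,   0.4]), np.float64(0.0)]
plane [0.0109 0.0066 0.0241] tilt 0.0128 board ((698.0614624023438, 109.19906616210938), (301.0306701660156, 223.85337829589844), 87.70368957519531)
```

View pics/s8z.png

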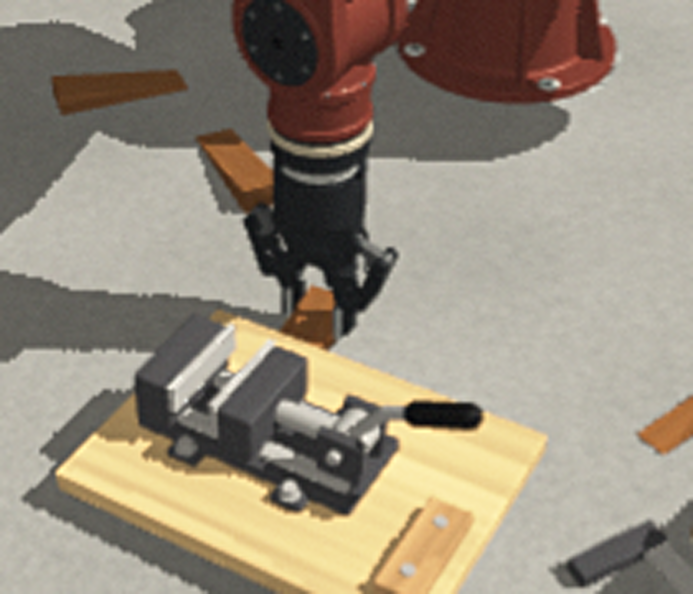

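Request:
servo_tool --pt "0.3 -1 0 0 0" --pt "0.3 -2 0 0 0" --pt "0.3 -3 0 0 0" --pt "0.3 -4 0 0 0"

```text
clock: 10.62
position: [0.5373, 0.0362, 0.0034]
tool_rot: [-0.065, -3.137, -0.001]
force: [-10.5, 0.6, 10.9]
gripper_width: 0.0389
```

Request:
servo_tool --pt "0.3 -1 0 0 0" --pt "0.3 -2 0 0 0"

```text
clock: 10.78
position: [0.5394, 0.0361, 0.0034]
tool_rot: [-0.065, -3.137, -0.001]
force: [-9.3, 0.2, 10.0]
gripper_width: 0.0393
```

Request:
servo_tool --pt "0.3 -1 0 0 0" --pt "0.3 -2 0 0 0"

```text
clock: 10.95
position: [0.5414, 0.036, 0.0034]
tool_rot: [-0.065, -3.137, -0.001]
force: [-9.5, 0.6, 9.9]
gripper_width: 0.039
```

```bash
python3 chk.py 9
```

```text
pos [0.5414 0.036  0.0034] yheading 1.529 j6 -0.133 F [-9.49  0.62  9.92] t 10.95 w 0.039 tilt [-0.004  0.001 -1.   ]
delta [array([-3.6,  0.2,  0.4]), np.float64(0.0)]
plane [0.0038 0.0021 0.0295] tilt 0.0043 board ((698.7468872070312, 109.05486297607422), (301.61474609375, 223.95460510253906), 87.32589721679688)
```

Request:
servo_tool --pt "0.3 -1 0 0 0" --pt "0.3 -2 0 0 0"

```text
clock: 11.17
position: [0.5433, 0.0359, 0.0034]
tool_rot: [-0.065, -3.137, -0.001]
force: [-10.4, 1.9, 10.5]
gripper_width: 0.0388
```

Request:
servo_tool --pt "0.3 -1 0 0 0" --pt "0.3 -1.5 0 0 0"

```text
clock: 11.33
position: [0.5444, 0.0359, 0.0034]
tool_rot: [-0.065, -3.136, -0.001]
force: [-13.0, 0.3, 12.8]
gripper_width: 0.0392
```

Request:
servo_tool --pt "0.3 -1 0 0 0" --pt "0.3 -1.5 0 0 0"

```text
clock: 11.5
position: [0.5454, 0.0359, 0.0034]
tool_rot: [-0.065, -3.135, -0.001]
force: [-16.0, 0.9, 15.6]
gripper_width: 0.0388
```

```bash
python3 chk.py 10
```

```text
pos [0.5454 0.0359 0.0034] yheading 1.529 j6 -0.132 F [-16.     0.87  15.61] t 11.5 w 0.0388 tilt [-0.006  0.001 -1.   ]
delta [array([0.4, 0.1, 0.4]), np.float64(0.0)]
plane [-0.0006  0.0004  0.0329] tilt 0.0007 board ((698.22314453125, 109.20068359375), (301.14697265625, 225.36422729492188), 87.3304672241211)
```

Request:
servo_tool --pt "0.3 -0.8 0 0 0" --pt "0.3 -1.2 0 0 0" --pt "0.3 -1.2 0 0 0"

```text
clock: 11.8
position: [0.546, 0.0358, 0.0034]
tool_rot: [-0.065, -3.134, -0.001]
force: [-17.2, 0.2, 17.7]
gripper_width: 0.0391
```

Request:
servo_tool --pt "0.3 1 0 0 0" --pt "0.3 2 0 0 0" --pt "0.3 2 0 0 0"

```text
clock: 12.05
position: [0.546, 0.0358, 0.0034]
tool_rot: [-0.065, -3.138, -0.001]
force: [-6.8, 1.1, 6.4]
gripper_width: 0.039
```

Request:
servo_tool --pt "0.3 0.8 0 0 0" --pt "0.3 0.8 0 0 0"

```text
clock: 12.22
position: [0.546, 0.0358, 0.0034]
tool_rot: [-0.065, -3.14, -0.001]
force: [-4.3, 2.1, 4.0]
gripper_width: 0.0391
```

Request:
servo_tool --pt "0.55 0 0 0 0" --pt "0.65 0 0 0 0" --pt "0.75 0 0 0 0" --pt "0.75 0 0 0 0" --pt "0.75 0 0 0 0" --pt "0.75 0 0 0 0"

```text
clock: 12.72
position: [0.5468, 0.0354, 0.0037]
tool_rot: [0.066, 3.141, 0.0]
force: [-0.1, 0.4, -0.9]
gripper_width: 0.0641
```

```bash
python3 chk.py 11; python3 -c "
from h import *
grab('wrist','w11')"
```

```text
pos [0.5468 0.0354 0.0037] yheading 1.529 j6 -0.132 F [-0.13  0.38 -0.9 ] t 12.7167 w 0.0641 tilt [ 0.  0. -1.]
delta [array([1.8, 0.5, 0.7]), np.float64(-0.0)]
plane [-0.0001  0.0003  0.0326] tilt 0.0003 board ((698.6660766601562, 108.55194091796875), (302.18646240234375, 224.3868865966797), 87.41697692871094)
```

View pics/w11.png

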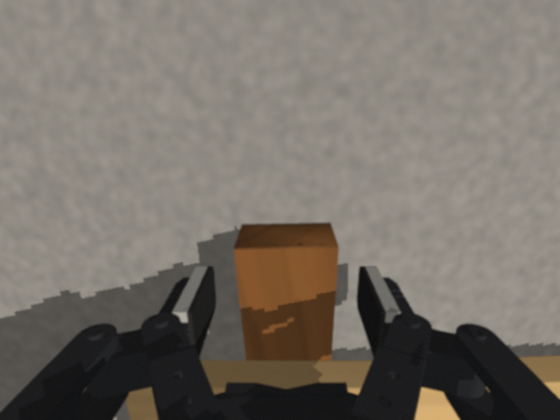

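Request:
servo_tool --pt "0.85 0 0 -10 0" --pt "0.85 0 0 -30 0" --pt "0.85 0 0 -60 0" --pt "0.85 10 0 -90 0" --pt "0.85 20 0 -120 0" --pt "0.85 40 0 -150 0" --pt "0.85 60 0 -170 0" --pt "0.85 60 0 -170 0" --pt "0.85 60 0 -170 0"

```text
clock: 13.57
position: [0.4874, 0.0378, 0.1761]
tool_rot: [0.066, 3.137, -0.001]
force: [0.9, -0.4, -0.4]
gripper_width: 0.0725
```

```bash
python3 chk.py 12
python3 - <<'E'
from h import *
p,d,K,D,T=grab('wrist','w12')
hsv=cv2.cvtColor(p,cv2.COLOR_RGB2HSV)
m=cv2.inRange(hsv,(3,120,40),(15,255,200))
cs,_=cv2.findContours(m,cv2.RETR_EXTERNAL,cv2.CHAIN_APPROX_NONE)
for c in cs:
    if cv2.contourArea(c)<500: continue
    q=cv2.approxPolyDP(c,4,True).reshape(-1,2); print(q.tolist(),onplane(K,D,T,q,0).round(4)[:,:2].tolist(),onplane(K,D,T,q,0.02).round(4)[:,:2].tolist())
E
```

```text
pos [0.4874 0.0378 0.1761] yheading 1.529 j6 -0.149 F [ 0.9  -0.37 -0.37] t 13.5667 w 0.0725 tilt [ 0.004 -0.001 -1.   ]
delta [array([-56.9,   0.7, 173.3]), np.float64(-0.0)]
plane [-0.0006  0.0006  0.0329] tilt 0.0008 board ((699.220703125, 108.38558959960938), (302.5443115234375, 223.23648071289062), 87.56861877441406)
[[267, 221], [267, 283], [307, 283], [305, 220]] [[0.5228, 0.0172], [0.5916, 0.0131], [0.5933, 0.0547], [0.5233, 0.0543]] [[0.5154, 0.0187], [0.5799, 0.0148], [0.5815, 0.0538], [0.5159, 0.0535]]
[[0, 0], [2, 32], [107, 114], [124, 112], [143, 80], [140, 74], [38, 0]] [[0.3138, -0.1987], [0.3391, -0.203], [0.4143, -0.1209], [0.4135, -0.1049], [0.3875, -0.0833], [0.3824, -0.0852], [0.3172, -0.1643]] [[0.3196, -0.1836], [0.3433, -0.1877], [0.4138, -0.1107], [0.413, -0.0957], [0.3886, -0.0755], [0.3838, -0.0772], [0.3228, -0.1514]]
```

View pics/w12.png

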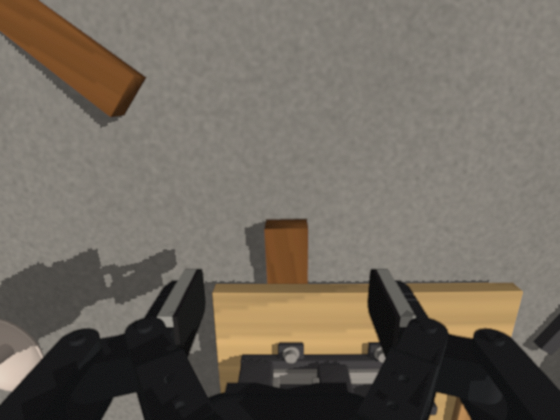

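View pics/s12z.png

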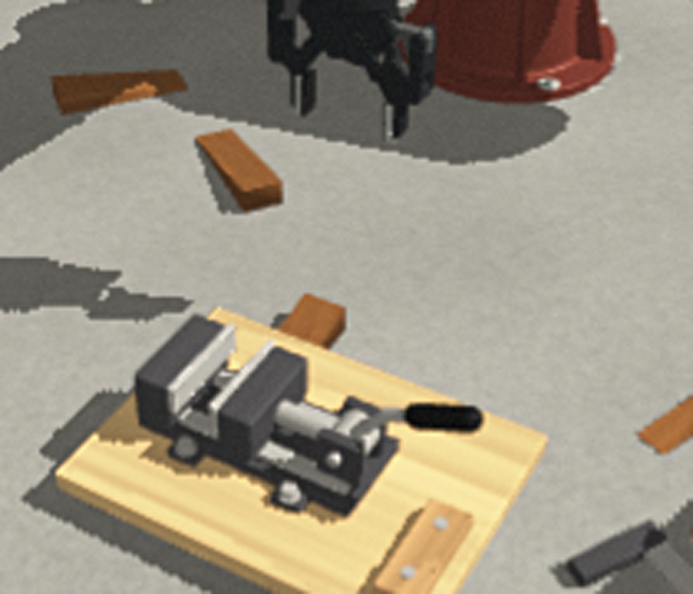

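```bash
python3 -c "
from cell import workorder; print(workorder.job_done())"
```

```text
the job is handed in; nothing more can be done
None
```

The wedge is jammed under the front edge of the board beside the stub foot, the board stands level, and the job is handed in after about 14 s. The hand-in gave no verdict.

**What I did:** Of the three tall wedges I took the one farthest from the base, near (0.40–0.53, -0.29). I gripped it by the heel and set it flat in front of the gap. Then I pushed it in along the board's x axis until the push rose from about 10 N to 17 N over the last 3 mm. I eased the force off, opened the jaws and lifted clear.

**Last checks:**
- **Board tilt:** about 0.001 rad, down from 0.055 rad measured at the start, and unchanged after letting go.
- **Wedge position:** the heel sticks out about 60 mm, where 62 mm was expected. It is about 80 mm right of the board's middle, square to the edge.
- **Board shift:** about 2–3 mm, close to the measuring error.
- **Hand:** it was clear at about 0.18 m height when I handed in.

**Not checked:**
- **Foot and wedge loads:** I could not measure the load on the back left foot or between wedge and board. I infer both from the level board and the climb in push force.
- **Bystanders:** I did not measure them again. The path kept clear of them and the last pictures show no disturbance.

One mid-push fit of the board's centre was off by about 50 mm. I put that down to wedge pixels in the colour mask, since the picture showed the board in place and later fits agreed with the start.

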